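# Get the tape dispenser out from behind the shoebox

### The job

The tape dispenser has ended up behind the shoebox on the packing bench. Slide the shoebox aside, draw the dispenser out and leave it on the packing mat, lying straight along it, then slide the shoebox back to where it stood and as it stood. Slide both along the bench without lifting or tipping them, and leave the other things on the bench undisturbed.

Things in the scene. Friction and masses are not known exactly. Their poses are not given: they have to be found in the camera images.
- shoebox_mid (a point): Centre of the shoebox, half-way up (40 mm over the bench). Pale cardboard with a kraft-brown lid, 105 mm deep along its x, 180 mm wide along its y, 80 mm high, about 0.4 kg. x points from its front to the dispenser behind it, z up. At the start its axes are parallel to those of the mat, the scale and the printer.
- dispenser_mid (a point): Middle of the tape dispenser, 34 mm over the bench. Black desk dispenser, weighted base, 75 mm deep along its x, 150 mm long along its y (cutting nose at +y), 74 mm high at the roll, about 0.7 kg. The base is 36 mm high with upright sides. At the start it stands behind the shoebox, about 115 mm centre to centre, turned up to 0.12 rad; x points away from the box.
- dispenser: The same dispenser: origin at the centre of its underside, same axes. Cheeks flush with its long sides rise to 62 mm over the roll's half (-y). At the start the bench is free for 100 mm behind it and 35 mm on either side of it.
- shoebox: The same shoebox: origin at the centre of its underside, same axes. At the start there is a gap of about 55 mm between its end and the scale; on the other side, in front of the printer, the bench is free to at least 370 mm from the box's centre.
- mat: Thin black packing mat in front of the shoebox, fixed, 140 mm deep along its x, 250 mm wide along its y, 0.6 mm thick: no step, things slide over its edge. Origin at its centre, on the bench; x points towards the shoebox's place. With the dispenser along the middle of the mat, about 38 mm are free between it and the shoebox in its place.
- scale_front (a point): Parcel scale, fixed, to the left or right of the shoebox and dispenser: 265 mm deep, 200 mm wide, 48 mm high. The point is the middle of its front edge, on the bench; x points to its back. It reaches forward beside the shoebox, which cannot be slid to this side.
- printer_front (a point): Label printer, fixed, on the side away from the scale: 135 mm deep, 195 mm wide, 145 mm high; a label sticks about 25 mm out of its front. The point is the middle of its front edge, on the bench; x points to its back. It stands farther back than the shoebox, which can be slid past in front of it with about 45 mm to spare (20 mm to the label).
- pen_cup: Bystander, loose: White pen cup, 72 mm wide, 95 mm high, with pens to about 160 mm. Origin at the centre of its underside. Leave it where it is.
- bottle: Bystander, loose: Plastic bottle, 68 mm wide, 150 mm high. Origin at the centre of its underside. Leave it where it is.
- tape_roll: Bystander, loose: Roll of parcel tape lying flat, 100 mm across, 48 mm high. Origin at the centre of its underside. Leave it where it is.
- scanner: Bystander, loose: Hand-held barcode scanner lying on its side, about 110 by 130 mm, 50 mm high. Origin at the centre of its underside. Leave it where it is.
- cutter: Bystander, loose: Grey box cutter lying flat, 150 mm long along its y axis, 26 mm wide, 20 mm high. Origin at the centre of its underside. Leave it where it is.
- parcel: Bystander, loose: Small sealed carton, 110 x 85 x 55 mm, standing on the plate of the parcel scale. Origin at the centre of its underside. Leave it where it is.
Mind the look-alikes: they are no part of the job. What is shaped like the dispenser but green is not meant. Leave any pink look-alike of the shoebox alone.

How it is judged:
By the outcome, as a careful person would: the job done as asked, in the order asked, and still so for the second after the job is handed in, with the robot touching nothing.
It also fails if it takes over 64 s, if anything falls off the work surface, if the arm or the gripper's body presses on something with over 40 N, if the wrist force passes 120 N, or if a joint passes its speed limit or range.

### The arm

A 7-joint arm with a two-finger parallel gripper is mounted at the origin on the work surface. World frame = base frame: x ahead of the robot, y to its left, z up, the work surface at z = 0. Lengths are in m, angles in rad, forces in N, time in s.
With the tool pointing down it reaches from about 0.4 to 0.875 m from the base axis. Payload 19.3 kg.
Tool frame: the origin (TCP) lies where the fingers leave the gripper's body, on its centre line; the fingertips stand nose_length ahead of it and the grasp point (between the pads) lies 54 mm ahead of it (nose_length is the distance from the TCP to the fingertips, in m); x points along the fingers, z is the direction in which the jaws open and shut, and the axes are right-handed (so a half turn about x gives the same grasp; the last joint's range is limited). The gripper opens to 85 mm and grips with 20 to 120 N. Pads are 22 mm wide; open, the fingers measure 114 mm over their backs; the gripper's body (76 mm by 85 mm) begins 54 mm behind the grasp point. The pads swing forward as they close: fully open they stand 13 mm farther back than shut.
Start: joints at [1.119, 0.521, -0.036, 1.599, 0.021, 1.021, -0.113], TCP at [0.233, -0.58, 0.304] pointing down, gripper open.
Joint ranges: [-2.91, 2.91], [-0.3, 2.13], [-1.5, 1.42], [0.17, 2.43], [-1.26, 4.41], [0.16, 1.93], [-2.52, 2.52]. Speed limits (rad/s): [1.89, 1.89, 2.39, 2.39, 3.01, 3.01, 3.01].

### API

Orientations are given as a rotation vector (axis times angle).
In Python, from rig import goto, movel, set_joints, gripper_open, grasp, hold, solve_ik, get_obs, capture, PlanningError, finish_job, nose_length gives the robot as it stands. Calls block until the motion is done:
- goto(position, orientation): joint-space move of the TCP to a pose.
- movel(position, orientation=None, max_speed=0.15): straight line of the TCP; orientation=None keeps the orientation; max_speed is the mean speed in m/s.
- set_joints(angles): joint-space move.
- gripper_open() and grasp(): open the fingers fully, or close them until they stop; the grip force is fixed at half the most.
- hold(seconds).
- solve_ik(position, orientation): joint angles nearest the present ones, or None.
- get_obs(): the state.
- capture(name): name is "scene" or "side" or "wrist"; returns a dict with "image" (384x512x3 uint8, blue, green, red), "depth" (384x512 float32, m along the optical axis (not along the pixel's ray), 0 where there is no reading), "fx", "fy", "cx", "cy" (pixels), "origin" and "orientation" of the camera in the world. Camera axes: x right, y up, looking along -z (the intrinsics and any distortion apply to the point x, -y, -z); pixel columns grow to the right and rows downward; lengths in m; the calibration is good to about 2 mm. A picture is of the moment at which its call begins.
A pose or a line that the arm cannot do raises PlanningError and nothing moves.
- finish_job(): hands the job in, once; it reports no verdict.
The state is a dict: "t": time; "joint_pos": joint angles; "qvel": joint speeds; "joint_efforts": joint torques, N m; "tool_pos": TCP position; "tool_rot": TCP orientation; "force": force on the tool from outside, world axes, zero at the start; "wrist_torque": the same for the moment, N m; "grip_width": opening from 0.0 (shut) to 1.0 (fully open).
Only numpy, scipy, OpenCV 4.12 (cv2) and the standard library are available. Lean on these libraries where they do the work, as an engineer would, in place of code of your own. Each camera call takes 0.05 s, during which the arm holds its last target. There are 200 camera calls.

## Working session

There is one attempt and no reset: what is moved stays moved. The work goes in short steps, each a Python script; the robot and the scene stay as the last script left them, time stands still between calls to the robot, and variables do not carry over. Pictures are saved under pics/ and viewed, about 8 in all and at most 12, crops included, and the job is handed in when it is done.

```bash
mkdir -p pics; ls
cat > h.py <<'E'
import numpy as np, cv2
from scipy.spatial.transform import Rotation as R
from rig import *
def cloud(c):
    d=c["depth"]; v,u=np.indices(d.shape)
    x=(u-c["cx"])/c["fx"]*d; y=(v-c["cy"])/c["fy"]*d
    P=np.stack([x,-y,-d],-1)
    o=np.array(c["orientation"]); M=R.from_rotvec(o).as_matrix() if o.size==3 else o
    W=P@M.T+np.array(c["origin"]); W[d<=0]=np.nan
    return W
E
python3 - <<'E'
from h import *
o=get_obs(); print({k:np.round(v,3) for k,v in o.items()}, nose_length)
ims=[]
for n in ("scene","side"):
    c=capture(n); np.savez(n+".npz",**c); print(n,{k:np.round(v,3) for k,v in c.items() if k not in("image","depth")})
    cv2.imwrite(f"pics/{n}0.png",c["image"])
E
```

```text
pics
{'t': np.float64(0.0), 'joint_pos': array([ 1.119,  0.522, -0.036,  1.6  ,  0.021,  1.021, -0.113]), 'qvel': array([-0.   , -0.   , -0.001, -0.   ,  0.002, -0.   , -0.001]), 'joint_efforts': array([ 1.0000e-03, -9.2711e+01,  1.9800e+00, -3.6993e+01,  1.8000e-02,
        8.0000e-03, -0.0000e+00]), 'tool_pos': array([ 0.233, -0.58 ,  0.303]), 'tool_rot': array([ 0.924,  1.367, -0.923]), 'force': array([-0.434,  0.63 ,  0.493]), 'wrist_torque': array([-0.04 ,  0.014, -0.034]), 'grip_width': np.float64(1.002)} 0.0726
scene {'fx': np.float64(406.951), 'fy': np.float64(406.951), 'cx': np.float64(255.216), 'cy': np.float64(196.301), 'origin': array([ 1.138, -0.571,  0.817]), 'orientation': array([0.819, 0.346, 0.8  ])}
side {'fx': np.float64(469.088), 'fy': np.float64(469.088), 'cx': np.float64(255.64), 'cy': np.float64(189.438), 'origin': array([0.444, 0.993, 1.275]), 'orientation': array([ 0.021, -1.017, -2.928])}
```

View pics/scene0.png

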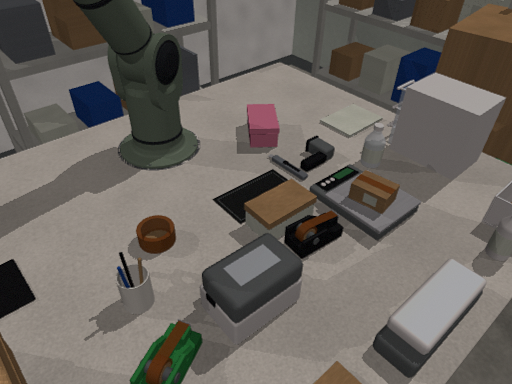

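View pics/side0.png

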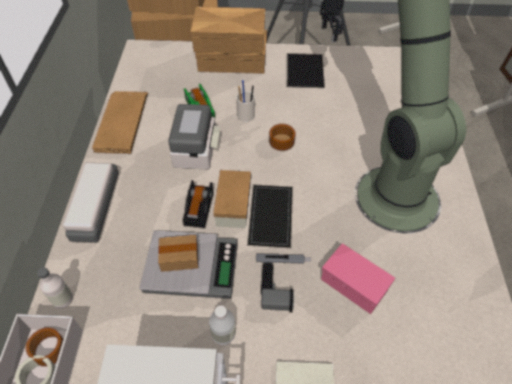

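Scene picture: target dispenser black at (313,232), look-alike green one at (170,355). Shoebox kraft lid at (281,208), pink look-alike at (263,125). The mat is at (255,193), the scale at (365,200) and the printer at (252,285). Side picture: dispenser (198,204), shoebox (233,195), mat (271,215), scale (190,263), printer (192,135). I choose the black dispenser and the kraft-lid box.

```bash
cat > m.py <<'E'
from h import *
def rect(pts):
    (c,s,a)=cv2.minAreaRect((pts[:,:2]*1000).astype(np.float32)); return np.round(c,1),np.round(s,1),round(a,2)
def load(n): 
    f=np.load(n+".npz"); return {k:f[k] for k in f}
E
python3 - <<'E'
from m import *
seeds={"scene":dict(box=(281,200),disp=(313,232),mat=(240,195),scale=(385,215),printer=(252,262),cup=(136,290),roll=(156,232),scan=(318,150),cutter=(288,167),bottle=(374,150)),
"side":dict(box=(233,190),disp=(198,204),mat=(271,215),scale=(205,265),printer=(192,120),cup=(245,105),roll=(283,130),scan=(277,300),cutter=(285,258),bottle=(223,322))}
C={}
for n in seeds:
    c=load(n); W=cloud(c); C[n]=W
    for k,(u,v) in seeds[n].items(): print(n,k,np.round(W[v,u],3))
    P=W.reshape(-1,3); col=c["image"].reshape(-1,3).astype(int)
    ok=~np.isnan(P[:,0])
    box=W[seeds[n]["box"][1],seeds[n]["box"][0]]
    near=np.hypot(P[:,0]-box[0],P[:,1]-box[1])<.15
    m=ok&near&(abs(P[:,2]-.08)<.006); 
    brown=(col[:,2]-col[:,0]>30)
    print("lid",m.sum(),rect(P[m&brown]),np.median(P[m&brown],0))
    # scale plate / body
    s=W[seeds[n]["scale"][1],seeds[n]["scale"][0]]
    m=ok&(abs(P[:,2]-.048)<.01)&(np.hypot(P[:,0]-s[0],P[:,1]-s[1])<.17)&(P[:,1]>box[1]+.1)
    print("scale",m.sum(),rect(P[m]))
    dark=col.max(1)<60
    m=ok&dark&(abs(P[:,2])<.008)&(np.hypot(P[:,0]-box[0]+.14,P[:,1]-box[1])<.15)&(P[:,0]<box[0]-.04)
    print("mat",m.sum(),rect(P[m]))
    m=ok&(P[:,2]>.02)&(P[:,2]<.09)&(P[:,0]>box[0]+.065)&(P[:,0]<box[0]+.2)&(abs(P[:,1]-box[1])<.1)
    print("disp",m.sum(),rect(P[m]))
    p=W[seeds[n]["printer"][1],seeds[n]["printer"][0]]
    m=ok&(P[:,2]>.04)&(P[:,2]<.2)&(np.hypot(P[:,0]-p[0],P[:,1]-p[1])<.14)
    print("printer",m.sum(),rect(P[m]),P[m].min(0),P[m].max(0))
# top-down height map
P=np.concatenate([w.reshape(-1,3) for w in C.values()]); col=np.concatenate([load(n)["image"].reshape(-1,3) for n in C])
np.savez("pc.npz",P=P,col=col)
cx,cy=box[:2]; S=1000
im=np.full((600,800,3),255,np.uint8); o=np.argsort(np.nan_to_num(P[:,2]))
for p,q in zip(P[o],col[o]):
    if np.isnan(p[0]) or p[2]>.3: continue
    u=int(400-(p[1]-cy)*S); v=int(300-(p[0]-cx)*S)
    if 1<=u<798 and 1<=v<598: im[v-1:v+2,u-1:u+2]=q
for g in np.arange(-1,1.3,.1):
    u=int(400-(g-cy)*S); v=int(300-(g-cx)*S)
    cv2.line(im,(u,0),(u,600),(0,200,200),1); cv2.line(im,(0,v),(800,v),(0,200,200),1)
    cv2.putText(im,f"y{g:.1f}",(u,12),0,.4,(0,0,255)); cv2.putText(im,f"x{g:.1f}",(2,v),0,.4,(0,0,255))
cv2.imwrite("pics/top.png",im)
E
```

```text
scene box [0.56  0.058 0.078]
scene disp [0.684 0.057 0.049]
scene mat [0.401 0.043 0.002]
scene scale [0.768 0.264 0.046]
scene printer [ 0.717 -0.188  0.145]
scene cup [ 0.575 -0.396  0.086]
scene roll [ 0.37  -0.236 -0.001]
scene scan [0.418 0.379 0.032]
scene cutter [0.407 0.246 0.016]
scene bottle [0.574 0.472 0.072]
lid 1666 (array([593.9,  58. ]), array([185. , 178.3]), 87.68) [0.56233082 0.05148383 0.07798328]
scale 1888 (array([701.2, 299.2]), array([204.5, 200.1]), 88.17)
mat 1329 (array([428. ,  85.6]), array([242., 136.]), 89.39)
disp 1512 (array([673.8,  76.2]), array([150.6,  79.7]), 86.06)
printer 6623 (array([ 720.9, -193.1]), array([196.3, 133.8]), 88.43) [ 0.65155999 -0.2908449   0.04003965] [ 0.78951022 -0.0955187   0.14808261]
side box [0.557 0.058 0.082]
side disp [0.667 0.107 0.066]
side mat [ 0.431  0.091 -0.002]
side scale [0.622 0.318 0.05 ]
side printer [ 0.716 -0.193  0.148]
side cup [ 0.542 -0.35   0.084]
side roll [ 0.396 -0.28   0.028]
side scan [0.408 0.417 0.047]
side cutter [0.385 0.266 0.02 ]
side bottle [0.548 0.518 0.118]
lid 1445 (array([595.6,  59.7]), array([186.7, 175.8]), 88.51) [0.56078627 0.06657815 0.07988058]
scale 2997 (array([622.2, 305. ]), array([202.8, 338.9]), 88.29)
mat 2145 (array([432.2,  88. ]), array([237.9, 129.2]), 88.28)
disp 995 (array([673.3,  80.4]), array([155.3,  80.7]), 86.99)
printer 2470 (array([ 709.3, -184.1]), array([201.1, 158.1]), 88.63) [ 0.63004033 -0.28531312  0.04001386] [ 0.7899265  -0.08316844  0.15181799]
```

View pics/top.png

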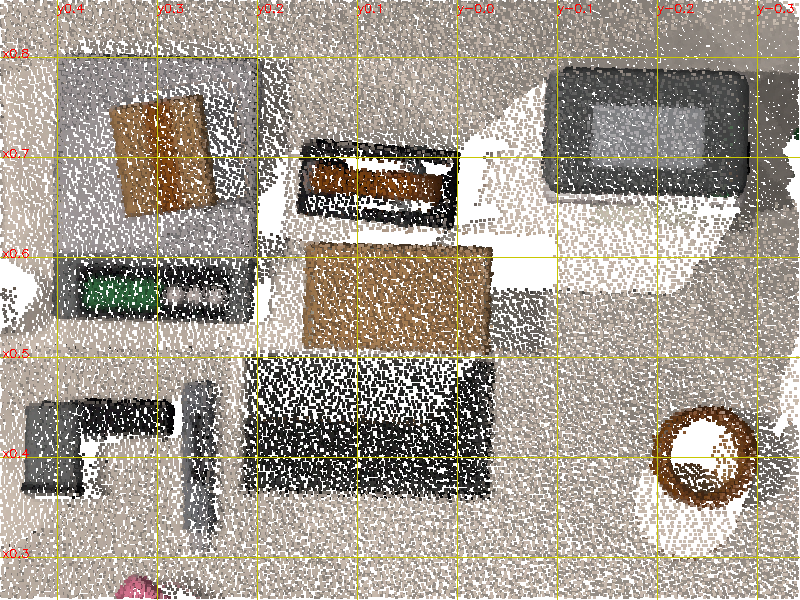

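The top-down map shows box centre at about (0.559, 0.059), dispenser (0.674, 0.078), mat (0.43, 0.087), scale edge y≈0.205 and printer front x≈0.65. The scene yaw is about -0.03. Next I refine the fits and check the choice in one crop.

```bash
cat >> m.py <<'E'
def rfit(p,trim=1.0):
    """rectangle fit: centre from trimmed extents in the minAreaRect frame, yaw of its +x axis (near world x)"""
    q=(p[:,:2]*1000).astype(np.float32); (c,s,a)=cv2.minAreaRect(q)
    a=np.radians(a); a=(a+np.pi/4)%(np.pi/2)-np.pi/4
    M=np.array([[np.cos(a),np.sin(a)],[-np.sin(a),np.cos(a)]]); l=q@M.T
    lo,hi=np.percentile(l,[trim,100-trim],axis=0)
    return np.round((lo+hi)/2@M/1000,4),np.round(hi-lo,1),round(a,4)
def lid(c,guess):
    P=cloud(c).reshape(-1,3); col=c["image"].reshape(-1,3).astype(int)
    g=np.asarray(guess)
    m=(abs(P[:,2]-.08)<.008)&(abs(P[:,0]-g[0])<.068)&(abs(P[:,1]-g[1])<.12)&(col[:,2]-col[:,0]>25)
    return rfit(P[m])
def disp(c,guess,z=(.015,.08)):
    P=cloud(c).reshape(-1,3); g=np.asarray(guess)
    m=(P[:,2]>z[0])&(P[:,2]<z[1])&(abs(P[:,0]-g[0])<.055)&(abs(P[:,1]-g[1])<.1)
    return rfit(P[m],.5)
E
python3 - <<'E'
from m import *
for n in("scene","side"):
    c=load(n); print(n,"lid",lid(c,(.559,.059)),"disp",disp(c,(.677,.078)))
    P=cloud(c).reshape(-1,3)
    for k,g,z in(("cup",(.56,-.37),(.03,.1)),("roll",(.4,-.25),(.03,.06)),("printer",(.72,-.19),(.1,.2))):
        m=(P[:,2]>z[0])&(P[:,2]<z[1])&(np.hypot(*(P[:,:2]-g).T)<(.15 if k=="printer" else .1)); print(k,np.round(np.percentile(P[m],[.5,99.5],axis=0),3).tolist())
c=load("scene"); cv2.imwrite("pics/crop.png",cv2.resize(c["image"][160:280,180:400],None,fx=3.5,fy=3.5,interpolation=cv2.INTER_CUBIC))
T=-.03
for n,p in dict(gap=(.559,.179,.095),back=(.56,-.26,.095),disp=(.674,.078,.09),mat=(.43,.087,.09)).items():
    for s in(1,-1):
        z=s*np.array([np.cos(T),np.sin(T),0]); x=np.array([0,0,-1.]); r=R.from_matrix(np.c_[x,np.cross(z,x),z]).as_rotvec()
        q=solve_ik(p,r); print(n,s,None if q is None else np.round(q,2))
E
```

```text
scene lid (array([0.5596, 0.0578]), array([104.1, 177.2]), np.float64(-0.0404)) disp (array([0.674 , 0.0756]), array([ 76.9, 148. ]), np.float64(-0.0687))
cup [[0.506, -0.421, 0.03], [0.578, -0.352, 0.097]]
roll [[0.351, -0.299, 0.03], [0.449, -0.201, 0.05]]
printer [[0.666, -0.289, 0.101], [0.788, -0.099, 0.147]]
side lid (array([0.5601, 0.0623]), array([103. , 178.5]), np.float64(-0.0177)) disp (array([0.6734, 0.0825]), array([ 77.1, 149.2]), np.float64(-0.0852))
cup [[0.509, -0.423, 0.031], [0.579, -0.344, 0.098]]
roll [[0.352, -0.296, 0.03], [0.448, -0.195, 0.053]]
printer [[0.662, -0.28, 0.101], [0.786, -0.087, 0.151]]
gap 1 [-0.1   0.79 -0.44  1.82  0.52  0.66 -0.88]
gap -1 [ 0.35  1.17 -1.28  1.79  1.22  1.22  1.79]
back 1 [ 0.51  0.79 -0.26  1.74  0.31  0.65  0.05]
back -1 [ 0.11  0.82  0.34  1.76 -0.43  0.63 -2.47]
disp 1 [ 0.08  0.9  -0.46  1.55  0.51  0.81 -0.61]
disp -1 [-0.76  1.21  1.07  1.6  -1.18  1.09 -2.52]
mat 1 [-0.07  0.65 -0.35  2.2   0.58  0.38 -0.92]
mat -1 [-0.76  0.75  0.58  2.24 -1.02  0.45 -2.51]
```

View pics/crop.png

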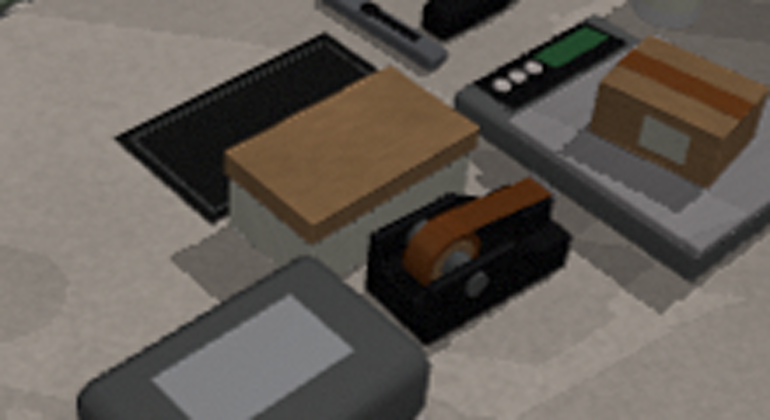

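Crop: the dispenser at crop (470,260) is black with its roll at -y and nose at +y, behind the kraft-lidded box at crop (350,160). The choice is confirmed. Next: an open-finger two-point push on the box's +y end.

```bash
cat >> m.py <<'E'
T=-.03; EX=np.array([np.cos(T),np.sin(T),0]); EY=np.array([-np.sin(T),np.cos(T),0]); BOX=np.array([.560,.060,0]); MAT=np.array([.430,.087,0])
def rot(a=T):
    z=np.array([np.cos(a),np.sin(a),0]); x=np.array([0,0,-1.]); return R.from_matrix(np.c_[x,np.cross(z,x),z]).as_rotvec()
def at(o,x,y,z): return o+x*EX+y*EY+np.array([0,0,z])
def st(k=""):
    o=get_obs(); print(k,"t",round(float(o["t"]),2),"p",np.round(o["tool_pos"],4),"F",np.round(o["force"],1),"g",round(float(o["grip_width"]),3))
def look(name=None,b=None,d=None):
    for n in("scene","side"):
        c=capture(n); np.savez(n+"_l.npz",**c)
        if name: cv2.imwrite(f"pics/{name}_{n}.png",c["image"])
        if b is not None: print(n,"lid",lid(c,b))
        if d is not None: print(n,"disp",disp(c,d))
E
python3 - <<'E'
from m import *
goto(at(BOX,0,.116,.25),rot()); st("above")
movel(at(BOX,0,.116,.097),max_speed=.12); st("down")
look("down")
E
python3 - <<'E'
import cv2,numpy as np
a=cv2.imread("pics/down_scene.png")[150:290,190:420];b=cv2.imread("pics/down_side.png")[130:300,130:330]
a=cv2.resize(a,(500,304),interpolation=2);b=cv2.resize(b,(300,255),interpolation=2)
im=np.zeros((304,800,3),np.uint8);im[:,:500]=a;im[:255,500:]=b;cv2.imwrite("pics/down.png",im)
E
```

```text
above t 3.01 p [0.5638 0.1751 0.25  ] F [-0.1  1.4  0.2] g 0.999
down t 4.43 p [0.5638 0.176  0.0977] F [0.9 0.2 0.2] g 1.004
```

View pics/down.png

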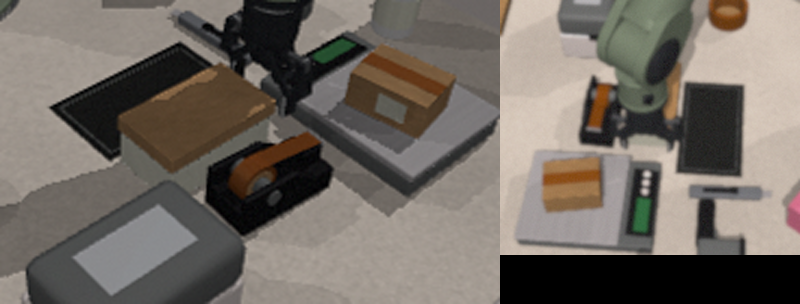

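The open fingers stand in the gap at the box's +y end (montage 285,85), touching nothing. Now push.

Run:
```python
from m import *
movel(at(BOX,0,0,.097),max_speed=.08); st("mid")
movel(at(BOX,0,-.094,.097),max_speed=.08); st("end")
movel(at(BOX,0,-.08,.097),max_speed=.1)
movel(at(BOX,0,-.08,.25),max_speed=.25); st("up")
goto(at(np.array([.6737,.079,0]),-.02,.0,.22),rot(-.075)); st("over disp")
look("pushed",b=(.554,-.135),d=(.677,.078))
```

```text
mid t 6.13 p [0.5599 0.0601 0.0969] F [-0.1 -0.3  0.6] g 0.996
end t 7.46 p [ 0.5572 -0.0336  0.097 ] F [ 0.4  0.5 -0.1] g 1.001
up t 8.51 p [ 0.5573 -0.0205  0.2497] F [-0.1  0.6 -0.8] g 0.999
over disp t 9.13 p [0.6532 0.0801 0.2184] F [ 0.3 -0.8 -0.4] g 1.001
scene lid (array([ 0.5533, -0.1381]), array([104.4, 177.3]), np.float64(-0.0314))
scene disp (array([0.6746, 0.0757]), array([ 76.7, 148.5]), np.float64(-0.0677))
side lid (array([ 0.5542, -0.1333]), array([102.9, 180.4]), np.float64(-0.0272))
side disp (array([0.6741, 0.082 ]), array([ 76.8, 150.1]), np.float64(-0.0904))
```

The box slid 0.196 m straight. One wrist-camera fit before the tight straddle.

Run:
```python
from m import *
c=capture("wrist"); np.savez("wrist.npz",**c); W=cloud(c)
print(np.round(c["origin"],3),"disp",disp(c,(.677,.078)),"hi",disp(c,(.677,.078),(.05,.068)), "base",disp(c,(.677,.078),(.028,.04)))
P=W.reshape(-1,3); m=(abs(P[:,2]-.034)<.05)&(abs(P[:,0]-.675)<.06)&(abs(P[:,1]-.079)<.1); print(m.sum(),np.round(np.percentile(P[m],[1,50,99],axis=0),3))
cv2.imwrite("pics/wrist.png",c["image"])
```

```text
[0.659 0.157 0.29 ] disp (array([0.6716, 0.0804]), array([ 74.4, 147. ]), np.float64(-0.0939)) hi (array([0.6714, 0.0795]), array([ 78. , 143.8]), np.float64(-0.0882)) base (array([0.6715, 0.0802]), array([ 73.2, 148.3]), np.float64(-0.0965))
23665 [[ 0.616 -0.017 -0.001]
 [ 0.672  0.102  0.037]
 [ 0.734  0.177  0.074]]
```

View pics/wrist.png

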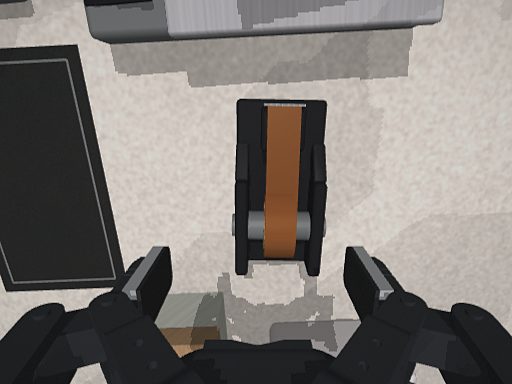

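Wrist picture: the dispenser at (282,185) is clear of the fingers, nose up (+y). The roll's axle protrudes at row 225, so I'll grip a little to the nose side of it, about 5 mm from the middle.

Run:
```python
from m import *
a=-.087; ey=np.array([-np.sin(a),np.cos(a),0]); D=np.array([.6725,.080,0])+.005*ey
goto(D+[0,0,.17],rot(a)); movel(D+[0,0,.084],max_speed=.08); st("down")
grasp(); st("grip")
z=get_obs()["tool_pos"][2]
M=np.array([.432,.0875,0])+.005*EY
movel(M+[0,0,z],rot(T),max_speed=.08); st("mat")
hold(.2); gripper_open(); st("open")
movel(M+[0,0,.25],max_speed=.15); st("up")
c=capture("wrist"); np.savez("wrist2.npz",**c); cv2.imwrite("pics/wrist2.png",c["image"]); print("wrist disp",disp(c,(.432,.0875)))
goto(at(BOX,-.02,-.25,.3),rot())
look("placed",b=(.554,-.135),d=(.432,.0875)); st()
```

```text
down t 10.84 p [0.6732 0.085  0.0846] F [ 0.4 -0.5 -0.5] g 0.998
grip t 11.1 p [0.6731 0.085  0.0848] F [-1.4 -1.1  6.6] g 0.872
mat t 14.26 p [0.4321 0.0925 0.0848] F [-0.   0.3 -4.2] g 0.869
open t 14.73 p [0.4323 0.0925 0.085 ] F [ 1.  -0.2 -0.8] g 1.002
up t 15.98 p [0.4318 0.0924 0.2493] F [-0.6 -0.8 -0.3] g 1.003
wrist disp (array([0.4317, 0.0881]), array([ 74.8, 147.3]), np.float64(-0.0315))
scene lid (array([ 0.5534, -0.1384]), array([104.3, 177.1]), np.float64(-0.0351))
scene disp (array([0.4353, 0.0835]), array([ 77.1, 149. ]), np.float64(-0.0177))
side lid (array([ 0.5544, -0.1333]), array([103.4, 179.9]), np.float64(-0.0273))
side disp (array([0.4347, 0.0896]), array([ 78. , 148.9]), np.float64(-0.0368))
 t 17.29 p [ 0.5326 -0.1876  0.3   ] F [-0.   0.4 -0. ] g 1.0
```

View pics/wrist2.png

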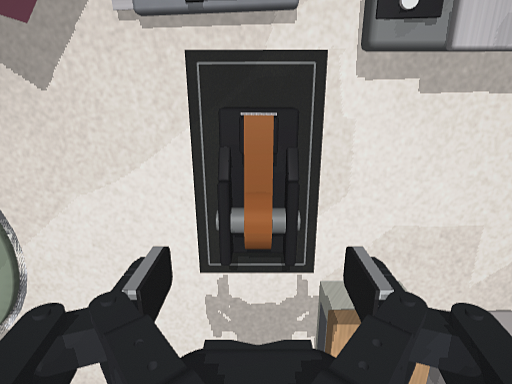

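View pics/placed_scene.png

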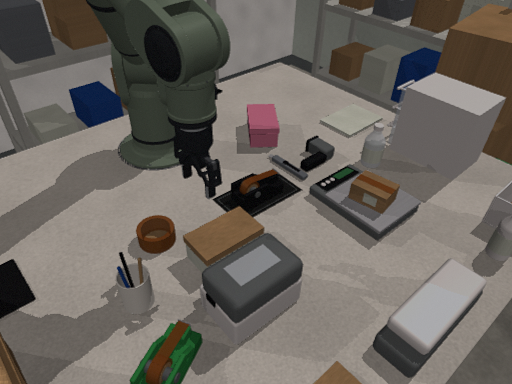

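Wrist2: the dispenser (258,185) lies straight on the mat (corners about (186,50), (327,50), (314,272), (200,272)), with even margins. Scene: bystanders unmoved, and the box stands in front of the printer at (222,235). Next I check the mat numerically and push the box back from its -y end.

Run:
```python
from m import *
f=np.load("wrist2.npz"); c={k:f[k] for k in f}; P=cloud(c).reshape(-1,3); col=c["image"].reshape(-1,3).astype(int)
m=(abs(P[:,2])<.008)&(col.max(1)<70)&(abs(P[:,0]-.432)<.09)&(abs(P[:,1]-.0875)<.15); print("mat wrist",rfit(P[m],.3))
goto(at(BOX,0,-.316,.24),rot()); movel(at(BOX,0,-.316,.097),max_speed=.12); st("down")
movel(at(BOX,0,-.2,.097),max_speed=.08); st("mid")
movel(at(BOX,0,-.106,.097),max_speed=.08); st("end")
movel(at(BOX,0,-.125,.097),max_speed=.1); movel(at(BOX,0,-.125,.25),max_speed=.25)
goto(at(BOX,-.02,-.3,.3),rot())
look("back",b=(.56,.057),d=(.432,.0875)); st()
```

```text
mat wrist (array([0.4299, 0.0919]), array([138.7, 247.2]), np.float64(-0.0314))
down t 19.09 p [ 0.5508 -0.256   0.0977] F [-0.3  0.5  0. ] g 1.003
mid t 20.69 p [ 0.554  -0.1401  0.097 ] F [-0.5  1.2 -0.2] g 0.999
end t 22.02 p [ 0.5569 -0.0463  0.097 ] F [ 0.5  0.  -0.1] g 1.002
scene lid (array([0.5592, 0.0548]), array([103.8, 178. ]), np.float64(-0.0284))
scene disp (array([0.4361, 0.0833]), array([ 76.7, 148.5]), np.float64(-0.0486))
side lid (array([0.5599, 0.0597]), array([102.9, 177.3]), np.float64(-0.0263))
side disp (array([0.4351, 0.0884]), array([ 76.3, 150.9]), np.float64(-0.0035))
 t 23.98 p [ 0.5312 -0.238   0.2993] F [-0.4 -0.1  0.6] g 1.002
```

The box is 2.8 mm short as planned. The final nudge follows.

Run:
```python
from m import *
goto(at(BOX,0,-.125,.24),rot()); movel(at(BOX,0,-.125,.097),max_speed=.12)
movel(at(BOX,0,-.1032,.097),max_speed=.05); st("end")
movel(at(BOX,0,-.125,.097),max_speed=.1); movel(at(BOX,0,-.125,.25),max_speed=.25)
goto(at(BOX,-.02,-.3,.3),rot())
look("final",b=(.56,.06)); st()
for n in("scene","side"):
    a=load(n); b=load(n+"_l")
    A,B=cloud(a).reshape(-1,3),cloud(b).reshape(-1,3)
    for k,g,z in(("cup",(.543,-.384),(.03,.1)),("roll",(.4,-.248),(.03,.06)),("scan",(.42,.37),(.012,.06)),("cutter",(.4,.257),(.01,.03)),("bottle",(.56,.5),(.03,.15)),("parcel",(.70,.295),(.08,.115))):
        s=[np.median(X[(X[:,2]>z[0])&(X[:,2]<z[1])&(np.hypot(*(X[:,:2]-g).T)<.08)],0) for X in(A,B)]; print(n,k,np.round((s[1]-s[0])*1000,1))
```

```text
end t 26.67 p [ 0.5569 -0.0429  0.097 ] F [-0.9 -1.2  0.4] g 1.001
scene lid (array([0.5595, 0.0589]), array([104.7, 177.4]), np.float64(-0.021))
side lid (array([0.5599, 0.064 ]), array([103.2, 178.3]), np.float64(-0.025))
 t 28.65 p [ 0.5312 -0.2379  0.2993] F [0.1 0.8 0.3] g 1.0
scene cup [-0.8 -0.  -0.1]
scene roll [0.  0.2 0. ]
scene scan [-0.2  0.   0.2]
scene cutter [ 1.7 -0.1 -0.2]
scene bottle [ 0.1 -0.  -0.3]
scene parcel [ 0.6 -0.2 -0. ]
side cup [0.4 0.5 1.4]
side roll [ 0.1 -1.   0.3]
side scan [-0.  -0.1 -0.1]
side cutter [ 0.  -0.3 -0. ]
side bottle [-0.1 -0.2  0.1]
side parcel [0.1 0.5 0.4]
```

View pics/final_scene.png

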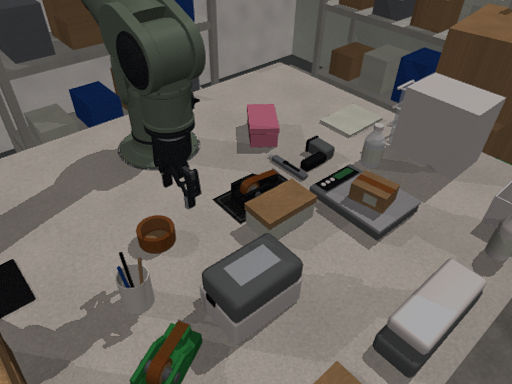

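The final picture shows the box in its place (281,208), the dispenser along the mat (258,185) and everything else where it was. I'm handing in.

```bash
python3 -c "
from rig import *
finish_job()"
```

```text
the job is handed in; nothing more can be done
```

The job is done and handed in at about 29 s of the 64 s allowed. I pushed the shoebox 196 mm aside with the open fingers. Then I gripped the black dispenser, drew it flat along the bench onto the mat, and pushed the box back in two pushes.

**Shoebox:** it stands within about 1.5 mm of its starting position. Its yaw is about -0.023 rad, against about -0.029 at the start. That difference is within the measuring noise, since the two fixed cameras themselves disagree by up to 0.02 rad.

**Dispenser:** the wrist camera puts it 2 mm (along the mat's depth) and 4 mm (along its width) from the mat's centre, with no yaw difference from the mat (both -0.031 rad). The fixed cameras disagree with the wrist camera:
- They place the dispenser about 3–4 mm nearer the box.
- Their yaw readings after the box was pushed back were -0.049 and -0.004 rad.
- I took the wrist camera's close view as the better one.

**Other things on the bench:** the pen cup, bottle, tape roll, scanner, cutter and parcel all measured within 2 mm of where they were. The look-alikes were left alone; I checked them only in the pictures.

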